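# Pack up the thermometer case

### The job

Pack up the bench thermometer's grey carrying case: with the fingertips push the upright blue flap down flat over the red clips in its compartment first, then push the lid over from behind and press it fully shut, without slamming it. Nothing is to be picked up: leave the meter lying in its pocket, keep the case where it stands, do not disturb the bottle, jar and beaker, and finish clear of everything.

Things in the scene. Friction and masses are not known exactly. Their poses are not given: they have to be found in the camera images.
- case: grey plastic carrying case, loose on the bench, 2.4 kg, 300 mm long (x) by 210 mm deep (y), rim 74 mm above the bench; origin at the centre of its underside, z up. Lid hinge along its back long side (+y). Front (-y): two undone latches (leave them) and a carrying handle out to y = -135 mm at z = 45 mm. An upright flap blocks the lid.
- insert (a point): point on the divider top at mid-depth, case frame (38, 0, 60) mm. The divider parts a dark foam insert (case x -146 to +36 mm; foam top z = 44 mm, meter top z = 49 mm, also a steel probe) from the open accessory compartment with red clips (x +40 to +146 mm), which the flap covers
- flap (a joint): angle in rad of the blue flap: 0 = folded flat, 1.57 = upright (starts 1.40 to 1.75, stop at 1.9). Folded, it reaches from its hinge to the case's +x end, upper face at z = 66 mm, 8 mm below the rim; opening lifts its free edge up and back towards -x. Friction hinge (about 0.12 N m): stays at any angle, must be pushed all the way down.
- flap_hinge (a point): middle of the flap's hinge axis, case frame (38, 0, 64) mm, axis along case y. Flap plate: 104 mm from here to the free edge, 192 mm wide, 4 mm thick (mid-plane through the axis), 0.12 kg. A rib 6 mm wide, 50 mm long, standing 4 mm proud, lies along the middle of the free edge on the upper face (facing case -x while upright)
- flap_edge (a point): middle of the flap's free edge on its upper face, 104 mm from the hinge axis
- lid (a joint): angle in rad of the grey lid: 0 = shut on the rim, 1.57 = straight up, more = leaning back (starts 1.65 to 1.95, stop at 2.1). Friction hinge (about 0.55 N m): stays at any angle and must be pushed all the way down, up to about 5 N at the free edge. Its smooth outer face looks to the case's +y (backwards) while open and is the top, z = 100 mm, when shut
- lid_hinge (a point): middle of the lid's hinge axis, case frame (0, 105, 74) mm, axis along case x. Lid: shallow shell 300 mm long, 210 mm from hinge side to free edge, outer face 26 mm out from the hinge axis, walls 4 mm, 0.42 kg
- lid_edge (a point): middle of the lid's free (front) edge at the corner of its outer face: 210 mm from the hinge axis along the lid and 26 mm out; when shut at (0, -105, 100) mm in the case frame
- meter: white handheld thermometer, 145 x 70 x 30 mm, 0.22 kg, loose in its foam pocket; origin at the centre of its underside, which in the pocket lies at about (-57, -50, 19) mm in the case frame; its top is at z = 49 mm; x along its length
- amber_bottle: amber glass reagent bottle with white cap, 80 mm diameter, 185 mm high, loose bystander; origin at the centre of its underside
- black_jar: black plastic jar with white lid, 96 mm diameter, 150 mm high, loose bystander; origin at the centre of its underside
- beaker: clear glass beaker, 68 mm diameter at the rim, 85 mm high, loose bystander; origin at the centre of its underside
Not all that is in view belongs to the job. Leave any orange or purple look-alike of the meter alone.

How it is judged:
On the way, in this order (a step that is already met when the one before it is completed fails the run):
1. the flap is folded flat while the lid still stands open (value of joint flap below 0.05 rad and value of joint lid above 1.2 rad), for 0.2 s.
2. the lid is fully shut over the folded flap (value of joint lid below 0.03 rad and value of joint flap below 0.05 rad), for 0.2 s.
At the end, for the whole second after the job is handed in: The flap lies flat (within 0.05 rad, about 5 mm at its edge) and the lid is shut over it (within 0.03 rad, about 6 mm at its edge); the case stands flat and at rest within 50 mm of where it was, the meter lies in its pocket, and bottle, jar and beaker stand upright within 30 mm of where they were (all of step 2 and distance of case from where it was at the start of the episode below 0.05 m and angle between case's own z axis and vertical below 0.03 rad and linear speed of case below 0.02 m/s and z of meter in the frame of case below 0.025 m and x of meter in the frame of case between -0.075 and -0.04 m and y of meter in the frame of case between -0.065 and -0.035 m and distance of each of amber_bottle, black_jar, beaker from where it was at the start of the episode below 0.03 m and angle between each of amber_bottle, black_jar, beaker's own z axis and vertical below 0.15 rad); the robot touches nothing.
It fails at once if the lid is brought down onto the flap before it is folded (value of joint lid below 1.1 rad and value of joint flap above 0.3 rad).
It fails at once if the lid slams shut (faster than 3 rad/s near closing) (value of joint lid below 0.4 rad and velocity of joint lid below -3 rad/s).
It fails at once if the meter is lifted or pushed out of its pocket (z of meter in the frame of case above 0.034 m or height (world z) of meter above 0.045 m).
It fails at once if the case is lifted, tipped or shoved more than 50 mm (height (world z) of case above 0.02 m or angle between case's own z axis and vertical above 0.12 rad or distance of case from where it was at the start of the episode above 0.05 m).
It fails at once if the bottle, jar or beaker is lifted, knocked over or shoved more than 30 mm (distance of any of amber_bottle, black_jar, beaker from where it was at the start of the episode above 0.03 m or angle between any of amber_bottle, black_jar, beaker's own z axis and vertical above 0.35 rad).
It also fails if it takes over 61 s, if anything falls off the work surface, if the arm or the gripper's body presses on something with over 40 N, if the wrist force passes 120 N, or if a joint passes its speed limit or range.

### The arm

A 6-joint arm with a two-finger parallel gripper is mounted at the origin on the work surface. World frame = base frame: x ahead of the robot, y to its left, z up, the work surface at z = 0. Lengths are in m, angles in rad, forces in N, time in s.
With the tool pointing down it reaches from about 0.35 to 0.975 m from the base axis. Payload 4.9 kg.
Tool frame: the origin (TCP) lies at the very end of the fingers, on their centre line; the grasp point (between the pads) lies 19 mm behind it (ctrl.pinch_z is the distance from the TCP to the grasp point, in m); z points along the fingers, y is the direction in which the jaws open and shut (so a half turn about z gives the same grasp; the last joint's range is limited). The gripper opens to 85 mm and grips with 20 to 120 N. Pads are 22 mm wide; open, the fingers measure 114 mm over their backs; the gripper's body (76 mm by 85 mm) begins 54 mm behind the grasp point. The pads swing forward as they close: fully open they stand 13 mm farther back than shut.
Start: joints at [-1.262, 0.053, 1.613, -0, 1.476, -0.119], TCP at [0.259, -0.569, 0.231] pointing down, gripper open.
Joint ranges: [-3.01, 3.01], [-1.01, 2.22], [0.06, 2.58], [-1.02, 4.17], [0.09, 2.62], [-3.14, 3.14]. Speed limits (rad/s): [2.57, 2.57, 3.14, 3.14, 3.14, 3.14].

### API

Orientations are given as a rotation vector (axis times angle).
In Python, from station import ctrl gives the robot as it stands.
- The arm moves only by the tool carry_out, never from a script. Its argument "series" is a list of rows, each a list of 7 numbers: the shift along the world's x, y, z each as a share of 0.025 m, from -1 to 1, then the turn, a rotation vector about the world's x, y, z each as a share of 0.1 rad, from -1 to 1, then the opening, from 0 (shut) to 1 (fully open). A call has 1 to 12 rows; each row shifts and turns the commanded pose from where the row before left it; what a row does not reach is not made up. A row lasts 1/10 s, in which the tool goes at most 50 mm and 8.59 degrees, less where a joint would pass 70% of its speed; a pose out of reach is approached as far as the arm can. A call with a number of a shift or a turn outside -1 to 1 is refused whole. A call with a gripper value outside its range is refused whole. The fingers move at their own pace and stop on an object; "grip_force" is the grip in N (left out, the last holds). Time passes only in rows, so rows that do not move let the fingers close. It gives the time, the measured TCP pose, the force and the opening at its end, in the units of the state.
- ctrl.get_obs(): the state, without advancing time (a new reading comes with each control period).
- ctrl.get_image(name): name is "side" or "top" or "wrist"; returns a dict with "frame" (420x560x3 uint8, blue, green, red), "fx", "fy", "cx", "cy" (pixels), "k1" (the pictures are not rectified: a ray, as slopes to the right and down, at radius r is drawn at 1 + k1 r^2 times it, then the intrinsics apply), "R" (3x3) and "t" (3): a world point X has camera coordinates R X + t; the wrist camera has in their place "hand_eye" (4x4, takes a point from camera to tool coordinates, whose origin is the TCP and whose axes are the flange's). Camera axes: x right, y down, z forward; pixel columns grow to the right and rows downward; lengths in m; the calibration is good to about 2 mm. A picture is of the moment at which its call begins: read the wrist's pose just before it. There is no depth.
- ctrl.finish_job(): hands the job in, once; it reports no verdict.
Trained networks look in a picture, given as the dict that the camera call returned (one of the last four; its "shot" number tells which), for a name from the list of things; names that differ only in an ending like _2 or _b are one class to them, and where a whole thing is asked for, a point or a joint stands for the part that bears it (a point fixed in the world has none). Each returns a list of dicts, best first, with "p" (0 to 1); they miss things now and then, are a little off and sometimes report something else, mostly with a low value. They report only what shows in the picture. A call takes as long as a camera call. They do not tell look-alikes from the thing itself.
- ctrl.trace(picture, name): "mask" (420x560 bool, what is visible of it) and "rect" ([left, top, width, height] as shares, 0 to 1, of the picture: columns of its width, rows of its height, round what is visible of it).
- ctrl.mark_of(picture, name): "position" ([column, row] as shares, 0 to 1, of the picture: columns of its width, rows of its height: a listed point, or the origin of a listed thing).
The state is a dict: "t": time; "q": joint angles; "dq": joint speeds; "effort": joint torques, N m; "tool_pos": TCP position; "tool_rot": TCP orientation; "contact_force": force on the tool from outside, world axes, zero at the start; "wrist_torque": the same for the moment, N m; "opening": finger opening in m.
Only numpy, scipy, OpenCV 4.12 (cv2) and the standard library are available. Lean on these libraries where they do the work, as an engineer would, in place of code of your own. Each camera call takes 0.05 s, during which the arm holds its last target.

## Working session

There is one attempt and no reset: what is moved stays moved. The work goes in short steps, Python scripts to look and compute and a tool call to move; the robot and the scene stay as the last step left them, time stands still between calls to the robot, and variables do not carry over. Pictures are saved under pics/ and viewed, and the job is handed in when it is done.

Besides the shell and the picture viewer there is one more tool, called after "Emit:" as name(argument=value, ...) on one line, values as JSON. carry_out: Moves the arm, as the interface text tells. Shift numbers are shares of 0.025 m and turn numbers shares of 0.1 rad, none past 1 either way. Its arguments: {"type":"object","properties":{"series":{"type":"array"},"grip_force":{"type":"number"}},"required":["series"]}

```bash
ls; mkdir -p pics
cat > h.py <<'E'
import numpy as np, cv2
from station import ctrl
from scipy.spatial.transform import Rotation as Rn
def ray(im,col,row):
    x=(col-im['cx'])/im['fx'];y=(row-im['cy'])/im['fy']
    k=im['k1'];r=np.hypot(x,y);s=1.
    for _ in range(30): s=1/(1+k*(r*s)**2)
    d=np.array([x*s,y*s,1.]);R=np.array(im['R']);t=np.array(im['t'])
    return -R.T@t, R.T@d
def proj(im,X):
    c=np.array(im['R'])@np.array(X)+np.array(im['t']);x,y=c[:2]/c[2];s=1+im['k1']*(x*x+y*y)
    return np.array([im['cx']+im['fx']*x*s,im['cy']+im['fy']*y*s])
def atz(im,col,row,z):
    o,d=ray(im,col,row);return o+d*(z-o[2])/d[2]
E
cat > a.py <<'E'
from h import *
o=ctrl.get_obs();print(o)
for n in ['side','top']:
    im=ctrl.get_image(n);cv2.imwrite(f'pics/{n}0.png',im['frame'])
    print(n,im['fx'],im['k1'],'cam',-np.array(im['R']).T@im['t'])
    for k in ['insert','flap_hinge','flap_edge','lid_hinge','lid_edge','case','meter','amber_bottle','black_jar','beaker']:
        for m in ctrl.mark_of(im,k)[:2]:
            c,r=m['position'];c*=560;r*=420
            z={'insert':.06,'flap_hinge':.064,'lid_hinge':.074,'meter':.019}.get(k,0)
            print(k,round(m['p'],2),round(c,1),round(r,1),atz(im,c,r,z).round(3))
E
python3 a.py
```

```text
pics
{'t': 0.0, 'q': array([-1.26199901e+00,  5.33522661e-02,  1.61426594e+00, -2.97769331e-05,
        1.47600852e+00, -1.19014694e-01]), 'dq': array([-1.84292261e-03,  3.54716258e-04, -1.32113595e-03,  6.78634990e-05,
        1.05811074e-03,  1.35525787e-03]), 'effort': array([ 1.47613631e-03, -3.93679583e+01, -3.70179427e+01, -2.07044008e-05,
        6.93523689e-03,  2.58755300e-06]), 'tool_pos': array([ 0.25909704, -0.56809001,  0.23008263]), 'tool_rot': array([-3.06801628e+00, -6.66467677e-01,  3.48858245e-04]), 'contact_force': array([0.46703966, 0.78354321, 0.41272224]), 'wrist_torque': array([-0.00479994,  0.02263643, -0.00128182]), 'opening': 0.08546550334476578}
side 409.6198969077917 0.010372676218952782 cam [0.32003389 0.60249463 0.87706527]
insert 0.62 250.1 220.4 [0.584 0.003 0.06 ]
flap_hinge 0.97 251.0 219.7 [0.581 0.004 0.064]
flap_hinge 0.69 214.1 226.7 [0.663 0.05  0.064]
flap_edge 0.8 247.3 193.8 [ 0.643 -0.131  0.   ]
lid_hinge 0.84 243.3 256.3 [0.56  0.119 0.074]
lid_hinge 0.6 267.8 240.6 [0.518 0.061 0.074]
lid_edge 0.62 214.3 225.7 [0.691 0.003 0.   ]
case 0.7
[... 312 characters left out ...]
 0.   ]
top 530.9564395642594 -0.023054794423783505 cam [ 0.34883499 -0.01540987  1.26914112]
insert 0.68 281.1 187.6 [0.582 0.001 0.06 ]
flap_hinge 0.92 278.5 188.9 [0.578 0.007 0.064]
flap_edge 0.68 278.3 180.8 [0.61  0.009 0.   ]
lid_hinge 0.65 232.3 197.4 [0.555 0.112 0.074]
lid_hinge 0.29 181.5 172.1 [0.612 0.231 0.074]
lid_edge 0.57 180.6 170.3 [0.632 0.249 0.   ]
case 0.74 277.6 203.3 [0.555 0.009 0.   ]
meter 0.92 153.8 301.5 [0.315 0.292 0.019]
meter 0.74 172.2 176.5 [0.613 0.264 0.019]
amber_bottle 0.62 376.7 282.8 [ 0.368 -0.229  0.   ]
black_jar 0.62 387.3 192.8 [ 0.585 -0.257  0.   ]
black_jar 0.18 358.1 235.7 [ 0.479 -0.185  0.   ]
beaker 0.69 360.5 234.1 [ 0.483 -0.191  0.   ]
```

View pics/side0.png

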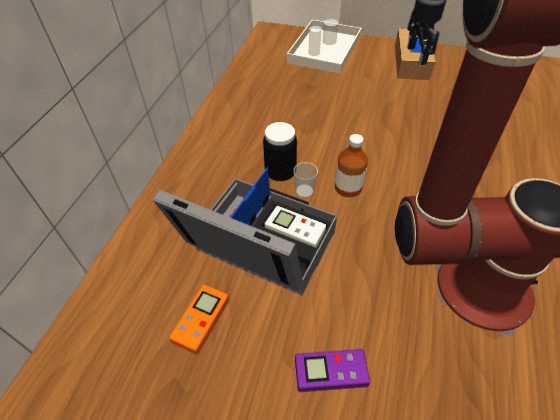

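View pics/top0.png

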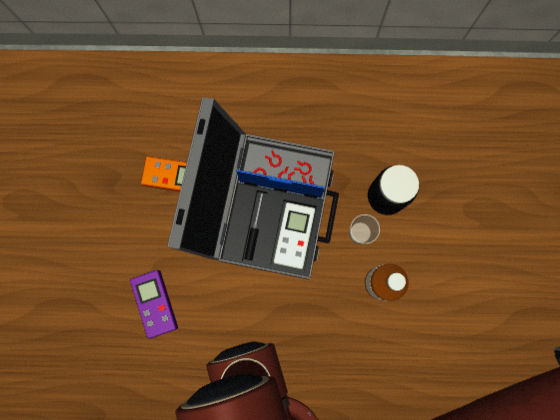

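The top view shows the case near (280,200), with its lid leaning back to the left and the blue flap upright near (280,185). The case's +x is world +x, turned slightly clockwise. Possible mix-ups with the white meter at (296,232) are the orange meter (165,173) and the purple one (153,303). The case is the only grey case in view. Next is a closer crop and a pose fit.

```bash
cat > b.py <<'E'
from h import *
im=ctrl.get_image('top');f=im['frame'][80:290,140:350]
cv2.imwrite('pics/topc.png',cv2.resize(f,None,fx=2.85,fy=2.85,interpolation=cv2.INTER_CUBIC))
im=ctrl.get_image('side');f=im['frame'][150:300,140:350]
cv2.imwrite('pics/sidec.png',cv2.resize(f,None,fx=3.8,fy=3.8,interpolation=cv2.INTER_CUBIC))
E
python3 b.py
```

```text
(no output)
```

View pics/topc.png

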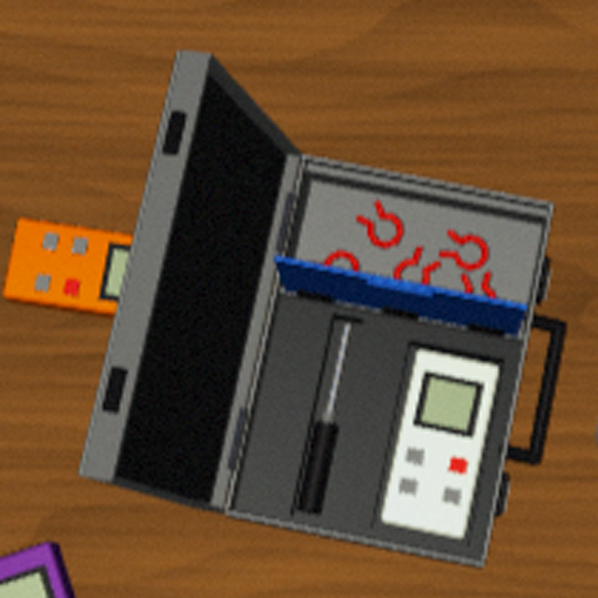

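View pics/sidec.png

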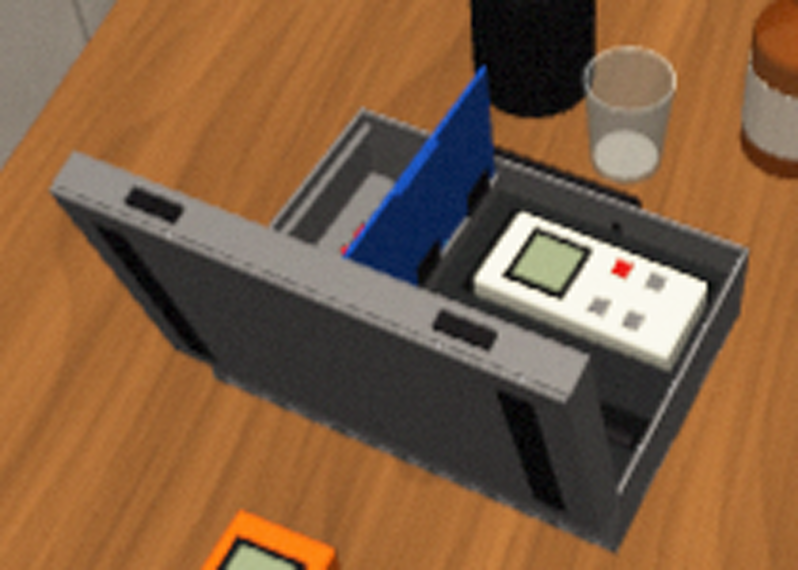

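```bash
cat > fit.py <<'E'
from h import *
from scipy.optimize import least_squares
def rim(x,y): return lambda l,f: np.array([x,y,.074])
def lid(x,s,n): return lambda l,f: np.array([x,.105-s*np.cos(l)+n*np.sin(l),.074+s*np.sin(l)+n*np.cos(l)])
def flap(y,s,n): return lambda l,f: np.array([.038+s*np.cos(f)-n*np.sin(f),y,.064+s*np.sin(f)+n*np.cos(f)])
def world(p,P): 
    c,s=np.cos(p[2]),np.sin(p[2]);return np.array([p[0]+c*P[0]-s*P[1],p[1]+s*P[0]+c*P[1],P[2]])
if __name__=='__main__':
    T=ctrl.get_image('top');S=ctrl.get_image('side')
    t=lambda u,v:(T,u/2.85+140-.3,v/2.85+80-.3)
    s=lambda u,v:(S,u/3.8+140-.3,v/3.8+150-.3)
    M=[(t(300,154),rim(.15,.105)),(t(552,205),rim(.15,-.105)),(t(484,565),rim(-.15,-.105)),(t(228,515),rim(-.15,.105)),
    (t(178,52),lid(.15,.21,.026)),(t(80,475),lid(-.15,.21,.026)),(t(209,53),lid(.15,.21,0)),(t(111,482),lid(-.15,.21,0)),
    (t(277,263),flap(.096,.104,.002)),(t(525,308),flap(-.096,.104,.002)),
    (s(50,187),lid(.15,.21,.026)),(s(72,153),lid(.15,.21,0)),(s(590,355),lid(-.15,.21,0)),(s(570,402),lid(-.15,.21,.026)),
    (s(365,110),rim(.15,-.105)),(s(747,245),rim(-.15,-.105)),(s(486,66),flap(-.096,.104,.002))]
    def res(p): return np.concatenate([proj(o[0],world(p,f(p[3],p[4])))-o[1:] for o,f in M])
    r=least_squares(res,[.55,.0,-.19,1.8,1.6],loss='soft_l1');print(r.x,np.abs(r.fun).max());print(res(r.x).reshape(-1,2).round(1))
    p=r.x
    for n,f in dict(lidedge=lid(0,.21,.026),lidx100=lid(.1,.21,.026),flapedge=flap(0,.104,.002)).items(): print(n,world(p,f(p[3],p[4])).round(4))
E
python3 fit.py
```

```text
[ 0.53990217  0.00971105 -0.17693897  1.80795141  1.5401078 ] 1.975608841340005
[[ 0.3 -0.2]
 [ 0.6 -1.2]
 [ 0.2  0.6]
 [-1.8 -0.1]
 [-1.7 -0.7]
 [-2.   0.5]
 [-0.5  0.2]
 [-0.5  0.4]
 [-1.6 -1. ]
 [ 0.4  0.4]
 [-0.3  0.1]
 [ 1.  -1.5]
 [ 0.4 -1.1]
 [-0.4 -0.9]
 [-0.7 -1.9]
 [ 1.1 -0.6]
 [ 0.6 -0.8]]
lidedge [0.5715 0.1865 0.272 ]
lidx100 [0.67   0.1689 0.272 ]
flapedge [0.5785 0.0028 0.168 ]
```

The fit is good to about 2 px. It puts the case at (0.540, 0.010) with yaw −0.177, the lid at 1.81 rad and the flap at 1.54 rad. I'll travel high and close the gripper on the way.

Emit:
carry_out(series=[[0,0,1,0,0,0,0],[0,0,1,0,0,0,0],[0.48,0.96,1,0,0,-0.25,0],[0.48,0.96,0,0,0,-0.25,0],[0.48,0.96,0,0,0,-0.25,0],[0.48,0.96,0,0,0,-0.25,0],[0.48,0.96,0,0,0,-0.25,0],[0.48,0.96,0,0,0,-0.25,0],[0.48,0.96,0,0,0,-0.25,0],[0.48,0.96,0,0,0,-0.25,0],[0.48,0.96,0,0,0,-0.25,0],[0.48,0.96,0,0,0,-0.25,0]], grip_force=40)

```text
t: 2.5
tool_pos: [0.3796, -0.3276, 0.3064]
tool_rot: [3.129, 0.277, 0.0]
contact_force: [-0.0, -0.0, 0.1]
opening: 0.0002
```

Emit:
carry_out(series=[[0.48,0.96,0,0,0,-0.25,0],[0.48,0.96,0,0,0,-0.25,0],[0.48,0.96,0,0,0,-0.25,0],[0.48,0.96,0,0,0,-0.25,0],[0.48,0.96,0,0,0,-0.25,0],[0.48,0.96,0,0,0,-0.25,0],[0.48,0.96,0,0,0,-0.25,0],[0.48,0.96,0,0,0,-0.25,0],[0.48,0.96,0,0,0,-0.25,0],[0.48,0.96,0,0,0,-0.25,0],[0.48,0.96,0,0,0,-0.25,0],[0,0,0,0,0,0,0]])

```text
t: 3.7
tool_pos: [0.512, -0.0625, 0.3063]
tool_rot: [-3.137, 0.147, -0.0]
contact_force: [-0.5, -0.7, 0.6]
opening: 0.0001
```

Emit:
carry_out(series=[[0.4,0.95,0,0,0,-0.25,0],[0.4,0.95,0,0,0,-0.25,0],[0.4,0.95,-0.5,0,0,-0.25,0],[0,0,-1,0,0,0,0],[0,0,-1,0,0,0,0],[0,0,-1,0,0,0,0],[0,0,-1,0,0,0,0],[0,0,-1,0,0,0,0],[0,0,-0.9,0,0,0,0],[0,0,0,0,0,0,0]])

```text
t: 4.7
tool_pos: [0.5385, 0.0062, 0.1424]
tool_rot: [3.13, -0.271, -0.012]
contact_force: [-0.9, 0.3, 0.5]
opening: 0.0
```

```bash
cat > c.py <<'E'
import sys
from h import *
n=sys.argv[1]
o=ctrl.get_obs();print(o['t'],o['tool_pos'],o['tool_rot'],o['contact_force'].round(1))
im=ctrl.get_image('top');a=cv2.resize(im['frame'][60:300,120:400],None,fx=1.43,fy=1.43)
im=ctrl.get_image('side');b=cv2.resize(im['frame'][100:340,120:400],None,fx=1.43,fy=1.43)
cv2.imwrite(f'pics/{n}.png',np.hstack([a,b])[:, :800])
E
python3 c.py d1
```

```text
4.7 [0.53849613 0.00616371 0.14235392] [ 3.12983591 -0.27085377 -0.0118086 ] [-0.9  0.3  0.5]
```

View pics/d1.png

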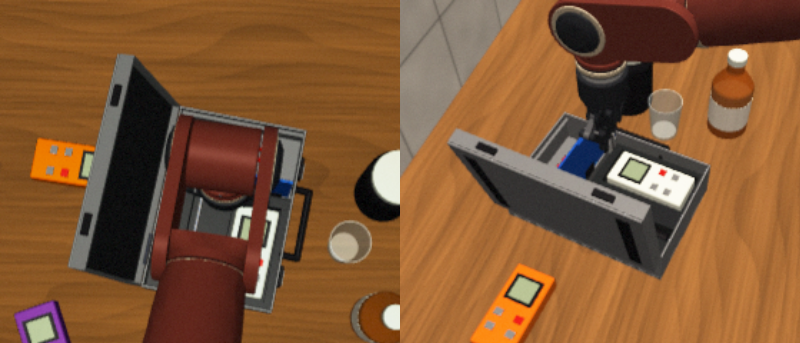

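Emit:
carry_out(series=[[0.63,-0.11,0.14,0,0,0,0],[0.63,-0.11,0.14,0,0,0,0],[0.49,-0.09,-0.1,0,0,0,0],[0.49,-0.09,-0.1,0,0,0,0],[0.43,-0.08,-0.24,0,0,0,0],[0.43,-0.08,-0.24,0,0,0,0],[0.35,-0.06,-0.36,0,0,0,0],[0.35,-0.06,-0.36,0,0,0,0],[0.24,-0.04,-0.46,0,0,0,0],[0.24,-0.04,-0.46,0,0,0,0],[0,0,0,0,0,0,0]])

```text
t: 5.9
tool_pos: [0.6473, -0.0124, 0.0925]
tool_rot: [-3.13, 0.27, 0.006]
contact_force: [-0.5, 1.6, 1.6]
opening: -0.0001
```

```bash
python3 c.py d2
```

```text
5.9 [ 0.64731604 -0.01236266  0.092539  ] [-3.12977151  0.27030114  0.00623472] [-0.5  1.6  1.6]
```

View pics/d2.png

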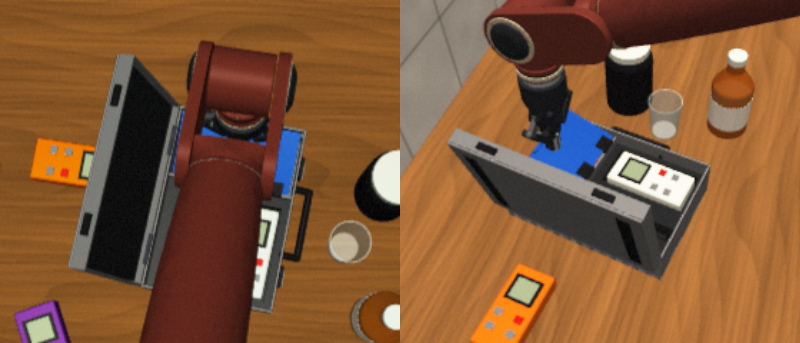

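The flap has followed and is nearly flat (bright blue plate near (570,150) in the side half), with the case unmoved. I'll press it down now.

Emit:
carry_out(series=[[0.1,0,-0.4,0,0,0,0],[0,0,-0.4,0,0,0,0],[0,0,-0.2,0,0,0,0],[0,0,-0.1,0,0,0,0],[0,0,-0.1,0,0,0,0],[0,0,0,0,0,0,0]])

```text
t: 6.6
tool_pos: [0.6505, -0.0123, 0.066]
tool_rot: [-3.13, 0.27, 0.002]
contact_force: [-4.0, 0.2, 5.1]
opening: -0.0003
```

Emit:
carry_out(series=[[0,0,-0.1,0,0,0,0],[0,0,-0.1,0,0,0,0],[0,0,0,0,0,0,0],[0,0,0,0,0,0,0]])

```text
t: 7.0
tool_pos: [0.6506, -0.0123, 0.0657]
tool_rot: [3.13, -0.269, -0.004]
contact_force: [-14.8, 2.1, 24.9]
opening: 0.0
```

Emit:
carry_out(series=[[-0.1,0,0.3,0,0,0,0],[-0.5,0,1,0,0,0,0],[-0.5,0,1,0,0,0,0],[0,0,1,0,0,0,0],[0,0,1,0,0,0,0],[0,0,1,0,0,0,0],[0,0,1,0,0,0,0],[0,0,1,0,0,0,0],[0,0,1,0,0,0,0],[0,0,1,0,0,0,0],[0,0,1,0,0,0,0],[0,0,1,0,0,0,0]])

```text
t: 8.2
tool_pos: [0.623, -0.0123, 0.3435]
tool_rot: [-3.13, 0.27, 0.0]
contact_force: [-0.1, 0.3, 1.4]
opening: 0.0002
```

```bash
python3 c.py d3
cat > w.py <<'E'
from h import *
im=ctrl.get_image('wrist');cv2.imwrite('pics/w3.png',im['frame'])
E
python3 w.py
```

```text
8.2 [ 0.62304012 -0.01233374  0.34348858] [-3.12984682e+00  2.70093547e-01  4.21286263e-04] [-0.1  0.3  1.4]
```

View pics/d3.png

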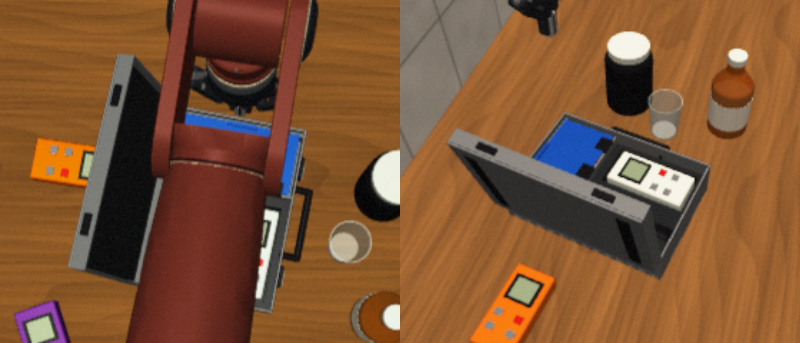

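View pics/w3.png

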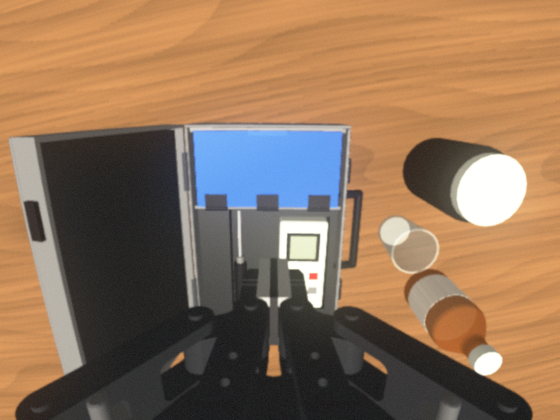

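The flap lies flat in its compartment (wrist picture, blue rectangle at cols 195–342, rows 130–208). The press stopped at z = 65.7 mm against an expected 66, and the lid still stands. Now I'll go over and behind the lid.

Emit:
carry_out(series=[[-0.18,0.95,0,0,0,0,0],[-0.18,0.95,0,0,0,0,0],[-0.18,0.95,0,0,0,0,0],[-0.18,0.95,0,0,0,0,0],[-0.18,0.95,0,0,0,0,0],[-0.18,0.95,0,0,0,0,0],[-0.18,0.95,0,0,0,0,0],[-0.18,0.95,0,0,0,0,0],[-0.18,0.95,0,0,0,0,0],[-0.18,0.95,0,0,0,0,0],[0,0,0,0,0,0,0],[0,0,0,0,0,0,0]])

```text
t: 9.55
tool_pos: [0.5777, 0.225, 0.3409]
tool_rot: [3.129, -0.269, -0.004]
contact_force: [0.3, 0.2, 0.8]
opening: 0.0001
```

```bash
python3 c.py d4
```

```text
9.55 [0.57773269 0.22502694 0.34089185] [ 3.12864452 -0.26871062 -0.00378172] [0.3 0.2 0.8]
```

View pics/d4.png

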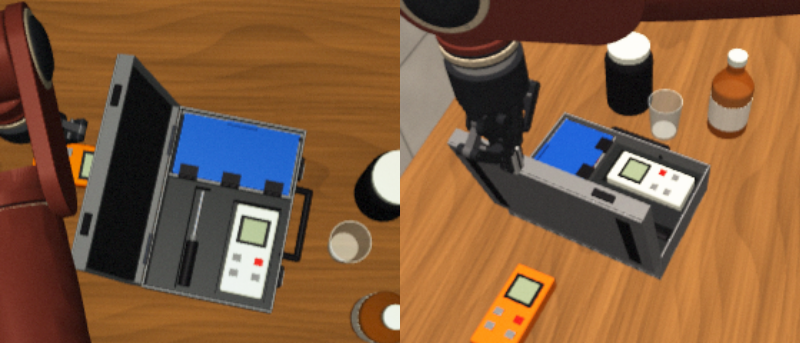

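Emit:
carry_out(series=[[0,0,-0.91,0,0,0,0],[0,0,-0.91,0,0,0,0],[0,0,-0.91,0,0,0,0],[0,0,-0.91,0,0,0,0],[-0.06,-0.35,0.06,0,0,0,0],[-0.06,-0.35,0.06,0,0,0,0],[-0.06,-0.35,0.06,0,0,0,0],[-0.06,-0.35,0.06,0,0,0,0],[-0.06,-0.35,0.06,0,0,0,0],[0,0,0,0,0,0,0]])

```text
t: 10.65
tool_pos: [0.5715, 0.1803, 0.2616]
tool_rot: [-3.13, 0.272, -0.006]
contact_force: [-0.1, -0.5, 1.5]
opening: -0.0001
```

```bash
python3 c.py d5
```

```text
10.65 [0.57154702 0.18032425 0.26157979] [-3.12953508  0.27181398 -0.00579526] [-0.1 -0.5  1.5]
```

View pics/d5.png

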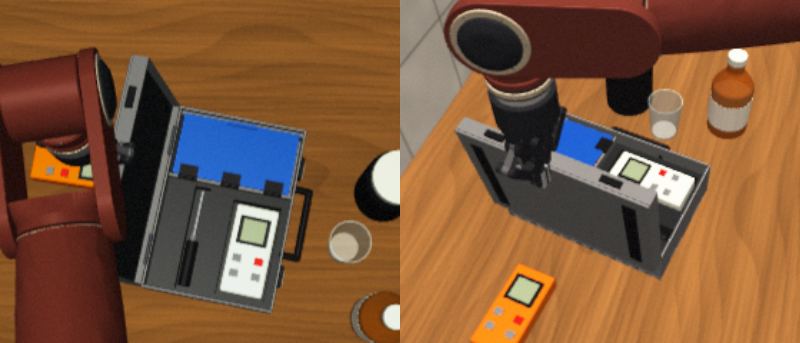

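Emit:
carry_out(series=[[-0.07,-0.39,0,0,0,0,0],[-0.07,-0.39,0,0,0,0,0],[-0.07,-0.39,0,0,0,0,0],[-0.07,-0.39,0,0,0,0,0],[-0.07,-0.39,0,0,0,0,0],[-0.07,-0.39,0,0,0,0,0],[-0.07,-0.39,0,0,0,0,0],[-0.07,-0.39,0,0,0,0,0],[-0.07,-0.39,-0.1,0,0,0,0],[-0.07,-0.39,-0.1,0,0,0,0],[0,0,0,0,0,0,0]])

```text
t: 11.85
tool_pos: [0.5529, 0.0822, 0.2537]
tool_rot: [3.128, -0.273, -0.001]
contact_force: [-0.1, -0.1, -0.2]
opening: 0.0003
```

```bash
python3 c.py d6
```

```text
11.85 [0.55286144 0.082167   0.25370555] [ 3.12812390e+00 -2.72509135e-01 -1.40974178e-03] [-0.1 -0.1 -0.2]
```

View pics/d6.png

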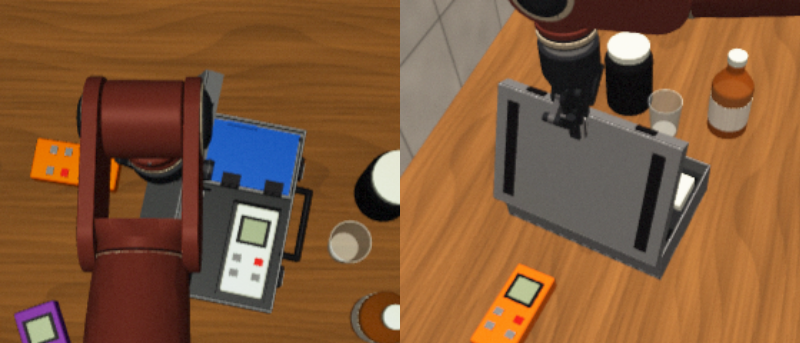

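Emit:
carry_out(series=[[-0.06,-0.34,-0.06,0,0,0,0],[-0.06,-0.34,-0.06,0,0,0,0],[-0.06,-0.34,-0.06,0,0,0,0],[-0.06,-0.34,-0.06,0,0,0,0],[-0.06,-0.32,-0.2,0,0,0,0],[-0.06,-0.32,-0.2,0,0,0,0],[-0.06,-0.32,-0.2,0,0,0,0],[-0.06,-0.32,-0.2,0,0,0,0],[-0.05,-0.28,-0.25,0,0,0,0],[-0.05,-0.28,-0.25,0,0,0,0],[-0.05,-0.28,-0.25,0,0,0,0],[-0.05,-0.28,-0.25,0,0,0,0]])

```text
t: 13.15
tool_pos: [0.5361, -0.0106, 0.2024]
tool_rot: [-3.13, 0.27, 0.0]
contact_force: [0.9, 1.6, 0.7]
opening: 0.0002
```

```bash
python3 c.py d7
```

```text
13.15 [ 0.53608278 -0.01055767  0.20240353] [-3.12953652e+00  2.70049766e-01  4.86066431e-04] [0.9 1.6 0.7]
```

View pics/d7.png

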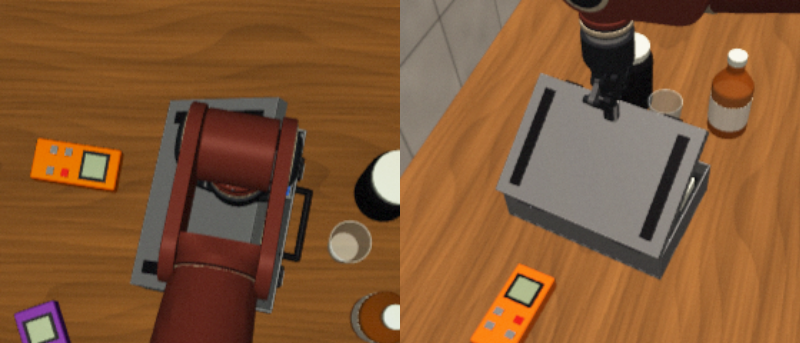

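Emit:
carry_out(series=[[-0.03,-0.19,-0.25,0,0,0,0],[-0.03,-0.19,-0.25,0,0,0,0],[-0.03,-0.19,-0.25,0,0,0,0],[-0.03,-0.19,-0.25,0,0,0,0],[-0.03,-0.19,-0.25,0,0,0,0],[-0.02,-0.1,-0.23,0,0,0,0],[-0.02,-0.1,-0.23,0,0,0,0],[-0.02,-0.1,-0.23,0,0,0,0],[-0.02,-0.1,-0.23,0,0,0,0],[-0.02,-0.1,-0.23,0,0,0,0],[-0.02,-0.1,-0.23,0,0,0,0],[0,0,0,0,0,0,0]])

```text
t: 14.45
tool_pos: [0.5288, -0.0489, 0.1362]
tool_rot: [-3.129, 0.271, 0.003]
contact_force: [-0.8, -0.1, 0.6]
opening: 0.0002
```

Emit:
carry_out(series=[[-0.01,-0.05,-0.2,0,0,0,0],[-0.01,-0.05,-0.2,0,0,0,0],[-0.01,-0.05,-0.2,0,0,0,0],[-0.01,-0.05,-0.2,0,0,0,0],[-0.01,-0.05,-0.2,0,0,0,0],[-0.01,-0.05,-0.2,0,0,0,0],[0,0,0,0,0,0,0]])

```text
t: 15.15
tool_pos: [0.5273, -0.0563, 0.1064]
tool_rot: [-3.129, 0.27, 0.003]
contact_force: [-0.0, -1.0, 0.2]
opening: -0.0002
```

Emit:
carry_out(series=[[0,0,-0.1,0,0,0,0],[0,0,-0.1,0,0,0,0],[0,0,-0.1,0,0,0,0],[0,0,-0.05,0,0,0,0],[0,0,0,0,0,0,0],[0,0,0,0,0,0,0]])

```text
t: 15.75
tool_pos: [0.5281, -0.0565, 0.0999]
tool_rot: [3.13, -0.27, -0.0]
contact_force: [-4.8, -0.1, 7.7]
opening: 0.0002
```

Emit:
carry_out(series=[[0,0,-0.1,0,0,0,0],[0,0,-0.05,0,0,0,0],[0,0,0,0,0,0,0],[0,0,0,0,0,0,0],[0,0,0,0,0,0,0]])

```text
t: 16.25
tool_pos: [0.5283, -0.0566, 0.0998]
tool_rot: [3.13, -0.269, -0.002]
contact_force: [-13.6, 1.8, 25.1]
opening: -0.0002
```

The lid stops rigidly at z = 99.8 mm with 25 N on it (expected 100 mm when shut). I'll lift off and check.

Emit:
carry_out(series=[[0,0,0.25,0,0,0,0],[0,0,0.5,0,0,0,0],[0,0,1,0,0,0,0],[0,0,1,0,0,0,0],[0,0,1,0,0,0,0],[0,0,1,0,0,0,0],[-0.3,0,1,0,0,0,0],[-0.3,0,1,0,0,0,0],[-0.3,0,1,0,0,0,0],[-0.3,0,1,0,0,0,0],[0,0,0,0,0,0,0],[0,0,0,0,0,0,0]])

```text
t: 17.45
tool_pos: [0.4982, -0.0564, 0.3141]
tool_rot: [3.13, -0.27, 0.002]
contact_force: [0.3, 0.7, -0.9]
opening: -0.0
```

```bash
sed -i s/w3/w8/ w.py; python3 c.py d8; python3 w.py
cat > e.py <<'E'
from h import *
from fit import lid,world
p=[.5399,.0097,-.1769]
im=ctrl.get_image('side');f=im['frame'].copy()
for a,c in((0,(0,255,0)),(.05,(0,0,255))):
    q=np.array([proj(im,world(p,lid(x,s,.026)(a,0))) for x,s in((-.15,0),(.15,0),(.15,.21),(-.15,.21))])
    cv2.polylines(f,[q.round().astype(int)],True,c,1)
cv2.imwrite('pics/e8.png',cv2.resize(f[150:300,160:360],None,fx=4,fy=4,interpolation=cv2.INTER_NEAREST))
E
python3 e.py
```

```text
17.45 [ 0.49820873 -0.05640767  0.31411135] [ 3.12987158e+00 -2.70240377e-01  1.94638211e-03] [ 0.3  0.7 -0.9]
```

View pics/d8.png

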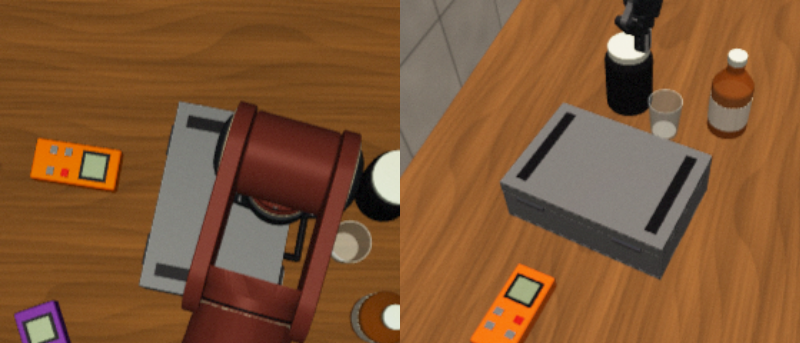

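View pics/e8.png

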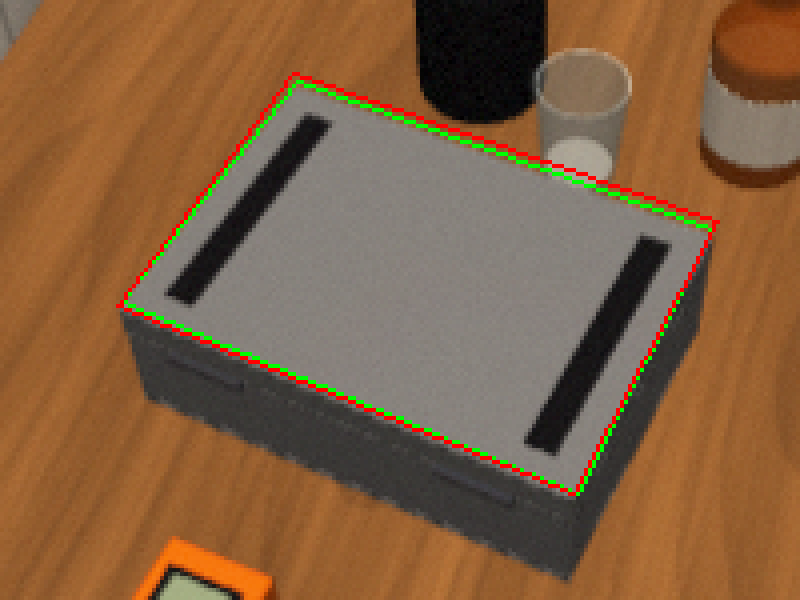

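View pics/w8.png

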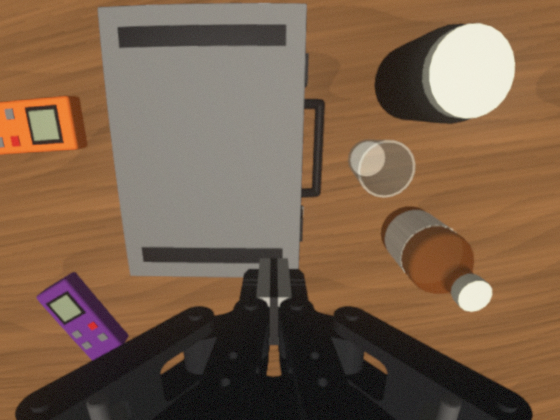

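The lid matches the shut outline (green), the case and bystanders are where they were, and the arm is clear at z = 0.31 m. I'm handing the job in.

```bash
python3 -c "
from station import ctrl
print(ctrl.get_obs()['dq'].round(3)); print(ctrl.finish_job())"
```

```text
[-0.    -0.001 -0.003 -0.    -0.001  0.001]
the job is handed in; nothing more can be done
None
```

I folded the blue flap down flat, pushed the lid over from behind and pressed it shut. I handed the job in at about 17.6 s of the 61 s allowed. No verdict is reported, so the result rests on my own checks:

- **Flap:** the press stopped at z = 65.7 mm with 25 N on it, against 66 mm expected. The wrist picture showed it flat and below the rim.
- **Lid:** it stopped at z = 99.8 mm with 25 N on it, against 100 mm expected. In the last side picture its edges matched the outline for a shut lid at the case's starting pose, so the case had not moved visibly. I brought it down at well under 1 rad/s near closing.
- **Surroundings:** the bottle, jar and beaker looked unmoved. The gripper ended clear above everything, with near-zero force.
- **Meter:** it was in its pocket when last seen, before the lid covered it. It could not be seen after that.

No check failed or disagreed.

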